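Set a ratchet clamp to tighten and clamp a pipe coupling

ROBOT

A 6-joint arm with a two-finger parallel gripper is mounted at the origin on the work surface. World frame = base frame: x ahead of the robot, y to its left, z up, the work surface at z = 0. Lengths are in m, angles in rad, forces in N, time in s.
With the tool pointing down it reaches from about 0.225 to 0.875 m from the base axis. Payload 3.4 kg.
Tool frame: the origin (TCP) lies at the very end of the fingers, on their centre line; the grasp point (between the pads) lies 19 mm behind it (grip_depth is the distance from the TCP to the grasp point, in m); x points along the fingers, z is the direction in which the jaws open and shut, and the axes are right-handed (so a half turn about x gives the same grasp; the last joint's range is limited). The gripper opens to 85 mm and grips with 20 to 120 N. Pads are 22 mm wide; open, the fingers measure 114 mm over their backs; the gripper's body (76 mm by 85 mm) begins 54 mm behind the grasp point. The pads swing forward as they close: fully open they stand 13 mm farther back than shut.
Start: joints at [0.984, 0.276, 1.505, -0, 1.361, -0.121], TCP at [0.258, 0.514, 0.231] pointing down, gripper open.
Joint ranges: [-2.89, 2.89], [-0.75, 2.08], [0.22, 2.7], [-1.18, 4.32], [0.11, 2.71], [-2.7, 2.7]. Speed limits (rad/s): [2.57, 2.57, 3.14, 3.14, 3.14, 3.14].

INTERFACE

Orientations are given as a unit quaternion [w, x, y, z].
In Python, from rig import get_state, get_image, sign_off, grip_depth gives the robot as it stands. The module is installed in compiled form; this text tells all that it offers.
- The arm moves only by the tool arm_command, never from a script. Its argument "series" is a list of rows, each an object with "dp": the shift along the tool's x, y, z scaled (see below), a list of three; "angular": the turn, a rotation vector about the tool's x, y, z scaled (see below), a list of three; "gripper": the finger opening in mm, from 0 to 85.4. A call has exactly 8 rows; each row shifts and turns the pose as measured when the row begins, along the tool's axes as they then stand; what a row does not reach is not made up. The controller multiplies each number of a shift by 0.12 m and each number of a turn by 90 degrees. A row lasts 1/8 s, in which the tool goes at most 62.5 mm and 10.7 degrees, less where a joint would pass 70% of its speed; a pose out of reach is approached as far as the arm can. A call with a number of a shift or a turn outside -1 to 1 is refused whole. A call with a gripper value outside its range is refused whole. The fingers move at their own pace and stop on an object; "grip_force" is the grip in N (left out, the last holds). Time passes only in rows, so rows that do not move let the fingers close, or fill a call up. It gives the time, the measured TCP pose, the force and the opening at its end, in the units of the state.
- get_state(): the state, without advancing time (a new reading comes with each control period).
- get_image(name): name is "side" or "top"; returns a dict with "image" (480x640x3 uint8, blue, green, red), "depth" (480x640 float32, m along the optical axis (not along the pixel's ray), 0 where there is no reading), "mtx" (3x3 intrinsics, pixels), "k1" (the pictures are not rectified: a ray, as slopes to the right and down, at radius r is drawn at 1 + k1 r^2 times it, then the intrinsics apply), "view" (4x4, takes a point from world to camera coordinates). Camera axes: x right, y up, looking along -z (the intrinsics and any distortion apply to the point x, -y, -z); pixel columns grow to the right and rows downward; lengths in m; the calibration is good to about 2 mm. A picture is of the moment at which its call begins.
- sign_off(): hands the job in, once; it reports no verdict.
The state is a dict: "clock": time; "qpos": joint angles; "qd": joint speeds; "effort": joint torques, N m; "position": TCP position; "ee_rot": TCP orientation; "contact_force": force on the tool from outside, world axes, zero at the start; "moment": the same for the moment, N m; "width": finger opening in m.
Only numpy, scipy, OpenCV 4.12 (cv2) and the standard library are available. Lean on these libraries where they do the work, as an engineer would, in place of code of your own. Each camera call takes 0.05 s, during which the arm holds its last target. There are 200 camera calls.

TASK

On the potting bench, clamp the loose grey pipe coupling firmly upright into the blue V jaw of the green ratchet clamp, whose red direction lever is still set to loosen: first throw the lever fully over to tighten, then check by swinging the black handle back to its return stop that it free-wheels and the ram stays where it is. Only then pump the handle until it goes stiff with the coupling seated in the V; do not crush the plastic coupling, touch it or the ram by hand, or disturb the other things on the bench, and leave the lever set to tighten.

Things in the scene. Friction and masses are not known exactly. Their poses are not given: they have to be found in the camera images.
- clamp: Green bench clamp, bolted down. Origin: on the vertical spindle axis, at table level. In its frame the base spans x -60 to 70, y -60 to 260 mm and is 20 mm high. A steel ratchet head (108 mm dia, 76 to 100 mm above the table) turns about the origin's z; bar and handle point to about -x from it. The ram slides along +y at x = 30 mm.
- handle (a joint): Handle angle h (rad): 0 at its return stop, 1.2 at its far stop (both rigid), growing anticlockwise from above, the tightening stroke. Clamp frame: grip at 150 mm x (-cos(h-0.6), -sin(h-0.6)). Starts at 0.45 to 0.8. Force along the path at the grip: 0.5 to 1.5 N free-wheeling (clicks), about 2 N driving the ram in the open. Up to 0.4 rad is lost before each drive stroke bites.
- grip (a point): Upright black round grip at the end of the handle: 22 mm dia, from 94 to 165 mm above the table (steel bar below 94 mm); this point is on its axis at 140 mm, 150 mm from the spindle axis. Its x axis points along the handle towards the spindle.
- dirlever (a joint): Red direction lever on top of the ratchet head (rad): 0 = loosen, 0.7 = tighten, growing clockwise from above; rigid stops at both ends. It stays where it is left; 1 to 2 N at its tip moves it. At tighten the handle drives on the anticlockwise stroke and free-wheels clockwise; at loosen the other way round; half-way is unreliable.
- lever_tip (a point): Middle of the upright red fin at the lever's free end: 16 mm along the lever, 9 mm thick, 101 to 137 mm above the table (the lever arm beside it lies below 109 mm), this point at 122 mm; x axis along the lever, away from its pivot. The pivot is 48 mm from the spindle axis on the handle bar, the lever 46 mm long, so the fin stands about 16 mm beside the spindle axis (towards clamp +y at loosen); a push there hardly turns the handle.
- ram: Steel ram with black rubber pad, 46 mm wide, 44 mm high. Origin: centre of the pad's face, 45 mm above the table. It moves along the clamp's +y when tightening: 20 mm per rad of driven handle turn. Needs 23 to 45 mm of travel in all to clamp the coupling. It stays where it is when the handle is let go, springing back a little (under 4 mm) from the clamped state.
- coupling: Loose grey plastic pipe coupling standing upright on the clamp's base between pad and V jaw: cylinder 50 mm dia, 50 mm high, about 90 g. Origin: centre of its underside, 20 mm above the table. Clamping force shows at the grip: 20 N on the coupling is about 5 N at the grip, 40 N about 7.5 N, 90 N (crushed) about 14 N.
- jaw: Fixed blue V jaw on the clamp's base, 45 mm high, opening towards the ram. Origin: on the base's top (20 mm above the table), where the centre of the coupling's underside lies when the coupling is seated in the V.
- saucer: White seed saucer, 100 mm dia, 16 mm high. Bystander; origin under its centre.
- pot: Terracotta pot, 76 mm dia, 65 mm high. Bystander; origin under its centre.
- sprayer: Green bottle, 68 mm dia, 170 mm high. Bystander; origin under its centre.
- dibber: Wooden dibber lying down, 130 mm long, 30 mm dia. Bystander; origin at its thick end, on its axis.
- spare_coupling: Spare grey coupling like the first, standing on the bench itself. Bystander; origin under its centre.
- wrench: Steel wrench lying flat. Bystander; origin under its middle.
- bushing: Small brass bushing, 24 mm dia, 18 mm high, on the clamp's base near its far left corner on the handle side. Bystander; origin under its centre.
Mind the look-alikes: they are no part of the job. Leave any yellow look-alike of the coupling alone.

How it is judged:
By the outcome, as a careful person would: the job done as asked, in the order asked, and still so for the second after the job is handed in, with the robot touching nothing.
It also fails if it takes over 72 s, if anything falls off the work surface, if the arm or the gripper's body presses on something with over 40 N, if the wrist force passes 120 N, or if a joint passes its speed limit or range.

## Working session

There is one attempt and no reset: what is moved stays moved. The work goes in short steps, Python scripts to look and compute and a tool call to move; the robot and the scene stay as the last step left them, time stands still between calls to the robot, and variables do not carry over. Pictures are saved under pics/ and viewed, about 8 in all and at most 12, crops included, and the job is handed in when it is done.

Besides the shell and the picture viewer there is one more tool, called after "Emit:" by a JSON object that holds its "name" and its "arguments". arm_command: Moves the arm, as the interface text tells. Its arguments: {"type":"object","properties":{"series":{"type":"array","items":{"type":"object","properties":{"dp":{"type":"array","items":{"type":"number"}},"angular":{"type":"array","items":{"type":"number"}},"gripper":{"type":"number"}}}},"grip_force":{"type":"number"}},"required":["series"]}

```bash
mkdir -p pics
cat > h.py <<'E'
import numpy as np, cv2
from rig import get_state, get_image, sign_off, grip_depth
from scipy.spatial.transform import Rotation as R
def rays(I,px):
    px=np.asarray(px,float).reshape(-1,2); K=I["mtx"]
    d=(px-[K[0,2],K[1,2]])/[K[0,0],K[1,1]]; u=d.copy()
    for _ in range(20): u=d/(1+I["k1"]*(u**2).sum(1,keepdims=True))
    c=np.c_[u[:,0],-u[:,1],-np.ones(len(u))]
    V=I["view"]; Rm=V[:3,:3]; o=-Rm.T@V[:3,3]
    return o,c@Rm
def onplane(I,px,z):
    o,d=rays(I,px); return o+d*((z-o[2])/d[:,2])[:,None]
def bydepth(I,px):
    px=np.asarray(px).reshape(-1,2).astype(int); o,d=rays(I,px)
    return o+d*I["depth"][px[:,1],px[:,0]][:,None]
def proj(I,P):
    P=np.asarray(P,float).reshape(-1,3); V=I["view"]; c=P@V[:3,:3].T+V[:3,3]
    u=np.c_[c[:,0],-c[:,1]]/-c[:,2:]; u=u*(1+I["k1"]*(u**2).sum(1,keepdims=True))
    return u*[I["mtx"][0,0],I["mtx"][1,1]]+I["mtx"][:2,2]
def rot(): 
    s=get_state(); q=s["ee_rot"]; return R.from_quat([q[1],q[2],q[3],q[0]]).as_matrix()
E
python3 - <<'E'
from h import *
for n in("top","side"):
    I=get_image(n); cv2.imwrite(f"pics/{n}0.png",I["image"]); np.savez(f"{n}0.npz",**I)
    o,d=rays(I,[[320,240]]); print(n,o,d,I["mtx"][0,0],I["k1"])
s=get_state(); print(s); print(rot(),grip_depth)
E
```

```text
top [ 0.52112535 -0.13873421  1.32773213] [[ 0.03419483  0.01407589 -0.99936928]] 520.6079624827735 -0.05780188641898244
side [ 0.46842023 -1.4572501   0.93368772] [[ 0.07618926  0.84193223 -0.53420307]] 619.6022154878949 -0.09213662091015876
{'clock': 0.1, 'qpos': array([ 9.84048485e-01,  2.76563252e-01,  1.50600554e+00, -2.82156804e-06,
        1.36069585e+00, -1.20955445e-01]), 'qd': array([ 0.00094586, -0.00042649, -0.00439444, -0.00107799, -0.00095005,
       -0.00112011]), 'effort': array([ 1.07763488e-03, -4.17697906e+01, -2.46405011e+01, -3.66622153e-04,
        5.79109619e-03,  1.09235224e-06]), 'position': array([0.25797353, 0.51336112, 0.23050864]), 'ee_rot': array([ 0.60136242, -0.37135097,  0.60243548,  0.37085468]), 'contact_force': array([ 0.09561346,  0.50719655, -0.68523525]), 'moment': array([-0.01024395, -0.00990215, -0.04314645]), 'width': 0.08562151593705569}
[[-9.23407524e-04 -8.93466130e-01  4.49129627e-01]
 [-1.39386821e-03  4.49130532e-01  8.93465065e-01]
 [-9.99998602e-01  1.99004856e-04 -1.66010454e-03]] 0.0187
```

View pics/top0.png

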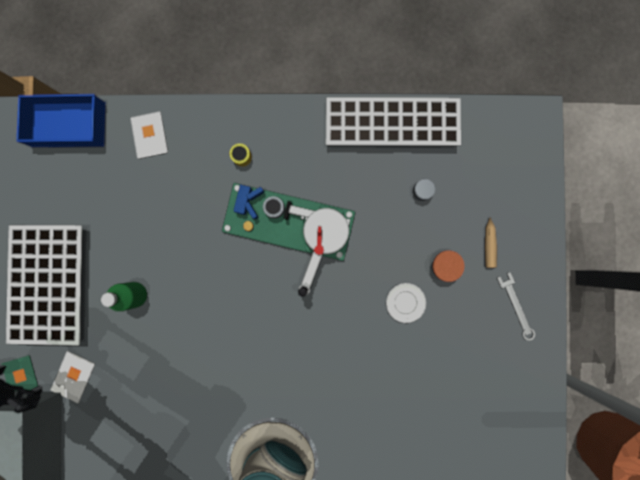

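View pics/side0.png

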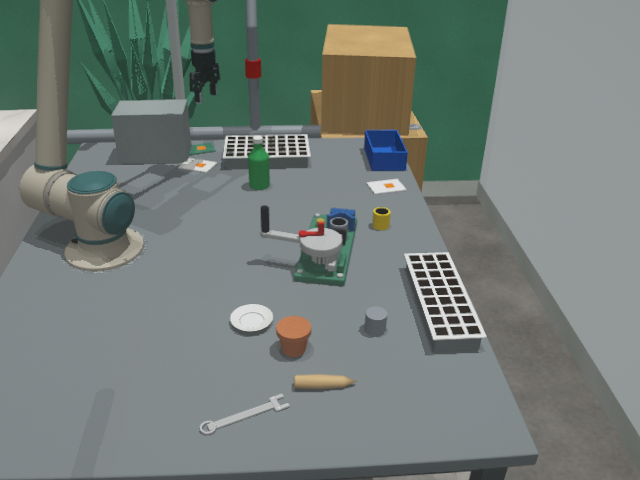

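The clamp is at the centre of the top view. Its head is at top (326,231), its grip at (303,291) and its red lever at (320,238).

Look-alikes for the coupling:
- grey one on the clamp base in front of the V, top (273,207): this is the one I want
- spare grey on the bench, (424,189)
- yellow, (240,153)

Next I'll measure these and check with a crop.

```bash
cat > meas.py <<'E'
from h import *
def load(n): return dict(np.load(n))
E
python3 - <<'E'
from h import *
I=dict(np.load("top0.npz")); S=dict(np.load("side0.npz"))
im=I["image"]; hsv=cv2.cvtColor(im,cv2.COLOR_BGR2HSV)
def mask(hsv,lo,hi,box):
    m=cv2.inRange(hsv,np.array(lo),np.array(hi)); k=np.zeros_like(m); x0,y0,x1,y1=box; k[y0:y1,x0:x1]=m[y0:y1,x0:x1]; return k
g=mask(hsv,(60,80,40),(95,255,255),(200,170,370,275))
pts=np.argwhere(g)[:,::-1]; P=onplane(I,pts,0.02)[:,:2]
r=cv2.minAreaRect(P.astype(np.float32)*1000); bx=cv2.boxPoints(r); print("base rect",r); print(bx)
w=mask(hsv,(0,0,140),(180,60,255),(295,195,352,262)); 
h=cv2.convexHull(np.argwhere(w)[:,::-1][:,None].astype(np.int32)); print("disc bbox",cv2.boundingRect(h))
n,l,st,c=cv2.connectedComponentsWithStats(w); print(st[:4],c[:4])
D=np.where(w>0); d3=bydepth(I,np.c_[D[1],D[0]]); sel=abs(d3[:,2]-.1)<.008; print("disc pts",sel.sum(),cv2.minEnclosingCircle(d3[sel][:,:2].astype(np.float32)*1000))
rd=mask(hsv,(0,150,80),(8,255,255),(300,200,345,262))|mask(hsv,(172,150,80),(180,255,255),(300,200,345,262))
a=np.argwhere(rd)[:,::-1]; print("red rect",cv2.minAreaRect(a.astype(np.float32))); dd=bydepth(I,a); 
t=dd[:,2]>.122; print("red z hist",np.percentile(dd[:,2],[0,25,50,75,100]),"high mean",t.sum(),dd[t].mean(0))
b=mask(hsv,(0,0,0),(180,255,50),(290,278,315,302)); a=np.argwhere(b)[:,::-1]; dd=bydepth(I,a); t=(dd[:,2]>.145)&(dd[:,2]<.18); print("grip",len(a),t.sum(),dd[t].mean(0),np.median(a[t],0))
# side views
hs=cv2.cvtColor(S["image"],cv2.COLOR_BGR2HSV)
b=mask(hs,(0,0,0),(180,255,60),(250,195,280,240)); n,l,st,c=cv2.connectedComponentsWithStats(b); print(st[:4],c[:4]); 
print("base rot/view", proj(S,[[.5,0,0]]))
A=cv2.resize(im[175:305,215:365],None,fx=4,fy=4,interpolation=cv2.INTER_CUBIC)
B=cv2.resize(S["image"][190:290,250:400],None,fx=4,fy=4,interpolation=cv2.INTER_CUBIC)
cv2.imwrite("pics/c1.png",np.vstack([A,B])[:920] if 0 else cv2.resize(np.hstack([A,cv2.resize(B,(600,520))]),(800,350)))
E
```

```text
base rect ((612.5459594726562, -38.76698303222656), (316.38848876953125, 127.57083129882812), 76.96044921875)
[[ 514.7129   -178.49063 ]
 [ 638.99426  -207.27362 ]
 [ 710.379     100.956665]
 [ 586.09766   129.73965 ]]
disc bbox (295, 207, 57, 55)
[[     0      0    640    480 305529]
 [   295    207     55     46   1573]
 [   346    211      6      6     28]
 [   310    252     11     10     70]] [[319.47167372 239.55901731]
 [324.68722187 227.68976478]
 [348.5        213.78571429]
 [314.97142857 257.58571429]]
disc pts 1461 ((574.0602416992188, -127.73017120361328), 66.5250015258789)
red rect ((318.0, 240.0), (26.0, 8.0), 90.0)
red z hist [0.10047228 0.10628786 0.1074069  0.11002785 0.13908729] high mean 12 [ 0.58505856 -0.12024496  0.13532715]
grip 60 59 [ 0.44591572 -0.08454176  0.16412146] [303. 291.]
[[     0      0    640    480 307019]
 [   261    206      8     26    181]] [[319.53237096 239.51229728]
 [264.59116022 218.64088398]]
base rot/view [[284.11225867 243.74271214]]
```

View pics/c1.png

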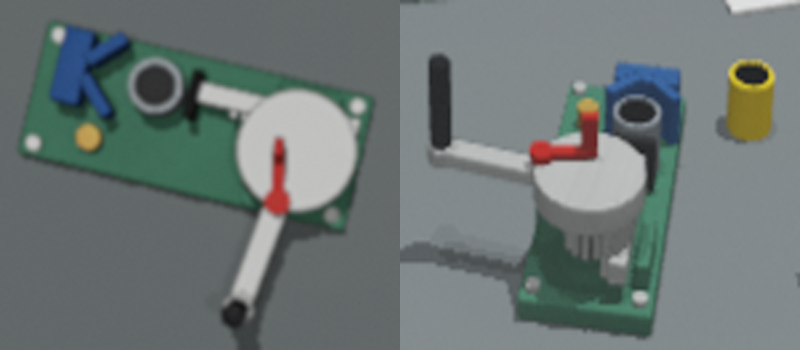

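The crop confirms the grey coupling in front of the V, the lever at loosen (fin on the +y side) and the handle at h≈0.48. The base fit gives a clamp origin of about (0.585,-0.135) and a yaw of -13°. The grip lies 148 mm from the spindle against the 150 mm given, and the fin 15 mm beside it against 16 mm, so the fit holds. I'll move above the fin's +y side with the fingers closed.

Emit:
{"name": "arm_command", "arguments": {"series": [{"dp": [-0.52,0,0],"angular": [0,0,0],"gripper": 0},{"dp": [0,-0.42,-0.287],"angular": [0,0,0],"gripper": 0},{"dp": [0,-0.42,-0.287],"angular": [0,0,0],"gripper": 0},{"dp": [0,-0.42,-0.287],"angular": [0,0,0],"gripper": 0},{"dp": [0,-0.42,-0.287],"angular": [0,0,0],"gripper": 0},{"dp": [0,-0.42,-0.287],"angular": [0,0,0],"gripper": 0},{"dp": [0,-0.42,-0.287],"angular": [0,0,0],"gripper": 0},{"dp": [0,-0.42,-0.287],"angular": [-0.074,0,0],"gripper": 0}], "grip_force": 20}}

```text
clock: 1.1
position: [0.4684, 0.1339, 0.292]
ee_rot: [0.575, -0.41, 0.579, 0.408]
contact_force: [1.1, -0.1, -0.6]
width: 0.0001
```

```bash
cat > go.py <<'E'
import sys
from h import *
# go.py x y z yaw_deg : shift in tool units and yaw turn needed (tool x stays down)
t=np.array([float(v) for v in sys.argv[1:4]]); s=get_state(); M=rot(); d=t-s["position"]
yaw=np.degrees(np.arctan2(M[1,2],M[0,2])); f=s["contact_force"]
print("clock",s["clock"],"pos",s["position"].round(4),"yaw",yaw.round(1),"width",round(s["width"],4),"F",f.round(2),"Ftool",(f@M).round(2))
print("dp units",(d@M/0.12).round(3),"tilt",M[:,0].round(3),"ang x",round(-(float(sys.argv[4])-yaw)/90,3))
# handle est from tool
o=np.array([.585,-.135]); r=s["position"][:2]-o; a=np.radians(-13.04); c=np.array([[np.cos(a),np.sin(a)],[-np.sin(a),np.cos(a)]])@r
print("clamp xy mm",(c*1000).round(1),"r",(np.hypot(*c)*1000).round(1),"h",round(0.6+np.arctan2(-c[1],-c[0]),3))
E
python3 go.py .5946 -.0952 .20 70
```

```text
clock 1.1 pos [0.4684 0.1339 0.292 ] yaw 70.7 width 0.0001 F [ 1.07 -0.05 -0.64] Ftool [ 0.64 -1.03  0.31]
dp units [ 0.774 -1.623 -1.451] tilt [-0.003 -0.005 -1.   ] ang x 0.008
clamp xy mm [-174.2  235.7] r 293.1 h -0.334
```

Emit:
{"name": "arm_command", "arguments": {"series": [{"dp": [0,-0.325,-0.29],"angular": [0,0,0],"gripper": 0},{"dp": [0,-0.325,-0.29],"angular": [0,0,0],"gripper": 0},{"dp": [0,-0.325,-0.29],"angular": [0,0,0],"gripper": 0},{"dp": [0,-0.325,-0.29],"angular": [0,0,0],"gripper": 0},{"dp": [0,-0.325,-0.29],"angular": [0,0,0],"gripper": 0},{"dp": [0.25,0,0],"angular": [0,0,0],"gripper": 0},{"dp": [0.25,0,0],"angular": [0,0,0],"gripper": 0},{"dp": [0.1,0,0],"angular": [0,0,0],"gripper": 0}]}}

```text
clock: 2.1
position: [0.599, -0.1093, 0.2152]
ee_rot: [0.576, -0.407, 0.581, 0.407]
contact_force: [-0.0, -0.0, 0.0]
width: -0.0001
```

```bash
python3 go.py .5946 -.0952 .117 70
python3 - <<'E'
from h import *
a=[]
for n,b in (("top",(215,175,365,305)),("side",(250,130,400,290))):
    I=get_image(n); x0,y0,x1,y1=b; a.append(cv2.resize(I["image"][y0:y1,x0:x1],(400,350),interpolation=cv2.INTER_CUBIC))
cv2.imwrite("pics/c2.png",np.hstack(a))
E
```

```text
clock 2.1 pos [ 0.599  -0.1093  0.2152] yaw 70.3 width -0.0001 F [-0.01 -0.05  0.04] Ftool [-0.04 -0.01 -0.05]
dp units [0.818 0.071 0.103] tilt [-0.006 -0.005 -1.   ] ang x 0.003
clamp xy mm [ 7.9 28.2] r 29.3 h -1.242
```

View pics/c2.png

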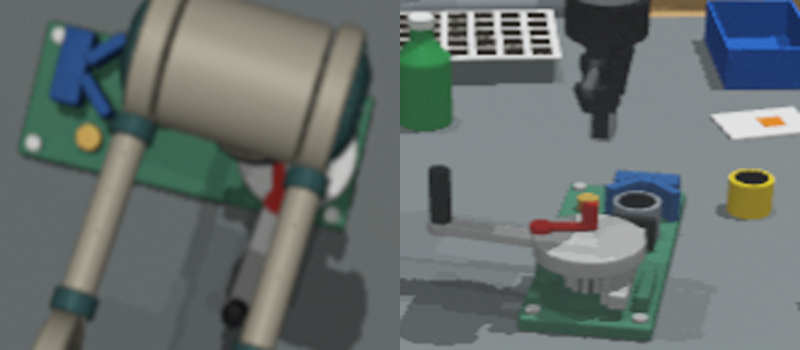

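The top view is mostly hidden by the forearm. The side view shows the closed fingers above the head and nothing disturbed. I overshot sideways by about 14 mm, so I'll correct that and then go down beside the fin.

Emit:
{"name": "arm_command", "arguments": {"series": [{"dp": [0,0.07,0.11],"angular": [0,0,0],"gripper": 0},{"dp": [0,0,0],"angular": [0,0,0],"gripper": 0},{"dp": [0.25,0,0],"angular": [0,0,0],"gripper": 0},{"dp": [0.25,0,0],"angular": [0,0,0],"gripper": 0},{"dp": [0.15,0,0],"angular": [0,0,0],"gripper": 0},{"dp": [0.05,0,0],"angular": [0,0,0],"gripper": 0},{"dp": [0.03,0,0],"angular": [0,0,0],"gripper": 0},{"dp": [0,0,0],"angular": [0,0,0],"gripper": 0}]}}

```text
clock: 3.2
position: [0.6011, -0.0914, 0.1362]
ee_rot: [0.579, -0.414, 0.575, 0.403]
contact_force: [0.5, -0.4, 0.6]
width: -0.0002
```

```bash
python3 go.py .5946 -.0952 .117 70
```

```text
clock 3.2 pos [ 0.6011 -0.0914  0.1362] yaw 70.6 width -0.0002 F [ 0.49 -0.36  0.64] Ftool [-0.63 -0.59 -0.18]
dp units [ 0.16   0.043 -0.047] tilt [ 0.013 -0.01  -1.   ] ang x 0.007
clamp xy mm [ 5.9 46.2] r 46.5 h -1.097
```

Emit:
{"name": "arm_command", "arguments": {"series": [{"dp": [0.1,0.05,0],"angular": [0,0,0],"gripper": 0},{"dp": [0.07,0,0],"angular": [0,0,0],"gripper": 0},{"dp": [0,0,0],"angular": [0,0,0],"gripper": 0},{"dp": [0,0,-0.04],"angular": [0,0,0],"gripper": 0},{"dp": [0,0,-0.04],"angular": [0,0,0],"gripper": 0},{"dp": [0,0,-0.04],"angular": [0,0,0],"gripper": 0},{"dp": [0,0,-0.04],"angular": [0,0,0],"gripper": 0},{"dp": [0,0,0],"angular": [0,0,0],"gripper": 0}]}}

```text
clock: 4.2
position: [0.59, -0.1092, 0.1162]
ee_rot: [0.58, -0.415, 0.574, 0.402]
contact_force: [-1.0, 0.4, -0.3]
width: -0.0001
```

```bash
python3 go.py .580 -.126 .117 70
```

```text
clock 4.2 pos [ 0.59   -0.1092  0.1162] yaw 70.6 width -0.0001 F [-1.    0.43 -0.33] Ftool [0.31 1.09 0.07]
dp units [-0.007  0.032 -0.16 ] tilt [ 0.018 -0.01  -1.   ] ang x 0.006
clamp xy mm [-0.9 26.2] r 26.3 h -0.937
```

Emit:
{"name": "arm_command", "arguments": {"series": [{"dp": [0,0.005,-0.03],"angular": [0,0,0],"gripper": 0},{"dp": [0,0.005,-0.03],"angular": [0,0,0],"gripper": 0},{"dp": [0,0.005,-0.03],"angular": [0,0,0],"gripper": 0},{"dp": [0,0.005,-0.03],"angular": [0,0,0],"gripper": 0},{"dp": [0,0,-0.02],"angular": [0,0,0],"gripper": 0},{"dp": [0,0,-0.01],"angular": [0,0,0],"gripper": 0},{"dp": [0,0,-0.01],"angular": [0,0,0],"gripper": 0},{"dp": [0,0,0],"angular": [0,0,0],"gripper": 0}]}}

```text
clock: 5.2
position: [0.5813, -0.1267, 0.1165]
ee_rot: [0.581, -0.415, 0.574, 0.402]
contact_force: [2.1, 1.6, 0.3]
width: 0.0002
```

```bash
python3 go.py .580 -.126 .117 70
python3 - <<'E'
from h import *
I=get_image("side"); np.savez("s3.npz",**I); hs=cv2.cvtColor(I["image"],cv2.COLOR_BGR2HSV)
m=cv2.inRange(hs,(0,150,60),(8,255,255))|cv2.inRange(hs,(172,150,60),(180,255,255)); m[:210]=0;m[250:]=0;m[:,:280]=0;m[:,350:]=0
a=np.argwhere(m)[:,::-1]; print(len(a),a.min(0),a.max(0))
cv2.imwrite("pics/c3.png",cv2.resize(I["image"][180:280,250:370],(720,600),interpolation=cv2.INTER_CUBIC))
E
```

```text
clock 5.2 pos [ 0.5813 -0.1267  0.1165] yaw 70.5 width 0.0002 F [2.12 1.6  0.31] Ftool [-0.28 -1.47  2.21]
dp units [-0.004  0.012  0.002] tilt [ 0.019 -0.009 -1.   ] ang x 0.006
clamp xy mm [-5.5  7.2] r 9.0 h -0.322
127 [299 228] [320 240]
```

View pics/c3.png

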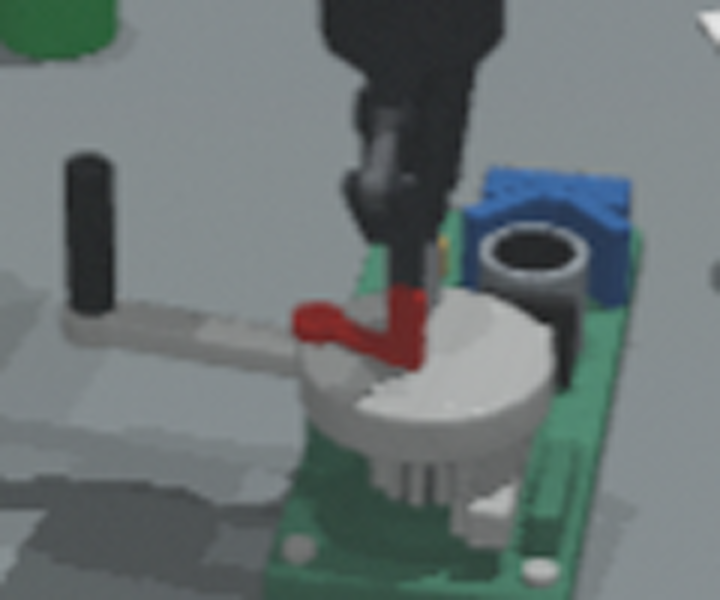

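The lever is over on the -y side now, with its fin at about (318,236) in the full image, and the force is 2.2 N. I'll push gently a little further to confirm it is on its stop.

Emit:
{"name": "arm_command", "arguments": {"series": [{"dp": [0,0,-0.02],"angular": [0,0,0],"gripper": 0},{"dp": [0,0,-0.02],"angular": [0,0,0],"gripper": 0},{"dp": [0,0,-0.02],"angular": [0,0,0],"gripper": 0},{"dp": [0,0,-0.03],"angular": [0,0,0],"gripper": 0},{"dp": [0,0,-0.03],"angular": [0,0,0],"gripper": 0},{"dp": [0,0,-0.03],"angular": [0,0,0],"gripper": 0},{"dp": [0,0,-0.03],"angular": [0,0,0],"gripper": 0},{"dp": [0,0,-0.03],"angular": [0,0,0],"gripper": 0}]}}

```text
clock: 6.25
position: [0.5831, -0.13, 0.1171]
ee_rot: [0.596, -0.406, 0.561, 0.406]
contact_force: [4.3, 11.2, 0.4]
width: -0.0002
```

```bash
python3 go.py .580 -.126 .117 70
```

```text
clock 6.25 pos [ 0.5831 -0.13    0.1171] yaw 70.1 width -0.0002 F [ 4.27 11.18  0.43] Ftool [ 0.07 -0.21 11.98]
dp units [0.001 0.036 0.023] tilt [ 0.04   0.029 -0.999] ang x 0.001
clamp xy mm [-3.   4.4] r 5.3 h -0.374
```

12 N against only 3 mm of motion, so the lever is on its stop at tighten. Backing off and rising now, then over to the grip.

```bash
cat >> go.py <<'E'
y=np.radians(float(sys.argv[4])); z=np.array([np.cos(y),np.sin(y),0]); x=np.array([0,0,-1.]); T=np.c_[x,np.cross(z,x),z]
print("ang units to level+yaw",(np.degrees(R.from_matrix(M.T@T).as_rotvec())/90).round(3))
E
python3 go.py .4459 -.0845 .25 70
```

```text
clock 6.25 pos [ 0.5831 -0.13    0.1171] yaw 70.1 width -0.0002 F [ 4.27 11.18  0.43] Ftool [ 0.07 -0.21 11.98]
dp units [-1.141  1.173  0.014] tilt [ 0.04   0.029 -0.999] ang x 0.001
clamp xy mm [-3.   4.4] r 5.3 h -0.374
ang units to level+yaw [0.001 0.026 0.018]
```

Emit:
{"name": "arm_command", "arguments": {"series": [{"dp": [0,0,0.08],"angular": [0,0,0],"gripper": 0},{"dp": [0,0,0.08],"angular": [0,0,0],"gripper": 0},{"dp": [-0.25,0,0],"angular": [0,0,0],"gripper": 0},{"dp": [-0.3,0,0],"angular": [0,0,0],"gripper": 40},{"dp": [-0.3,0,0],"angular": [0,0,0],"gripper": 40},{"dp": [-0.2,0,0],"angular": [0,0,0],"gripper": 40},{"dp": [0,0.3,0],"angular": [0,0,0],"gripper": 40},{"dp": [0,0.3,0],"angular": [0,0,0],"gripper": 40}]}}

```text
clock: 7.25
position: [0.516, -0.0926, 0.2445]
ee_rot: [0.592, -0.408, 0.564, 0.406]
contact_force: [-0.4, -0.5, 0.1]
width: 0.0404
```

```bash
python3 go.py .4459 -.0845 .25 70
python3 - <<'E'
from h import *
for n in ("top","side"):
    I=get_image(n); np.savez(n+"4.npz",**I)
    if n=="top": cv2.imwrite("pics/c4.png",cv2.resize(I["image"][175:305,215:365],(690,598),interpolation=cv2.INTER_CUBIC))
E
```

```text
clock 7.25 pos [ 0.516  -0.0926  0.2445] yaw 70.2 width 0.0404 F [-0.4  -0.51  0.12] Ftool [-0.14  0.21 -0.61]
dp units [-0.065  0.571 -0.132] tilt [ 0.034  0.02  -0.999] ang x 0.003
clamp xy mm [-76.8  25.7] r 81.0 h 0.277
ang units to level+yaw [0.002 0.02  0.016]
```

View pics/c4.png

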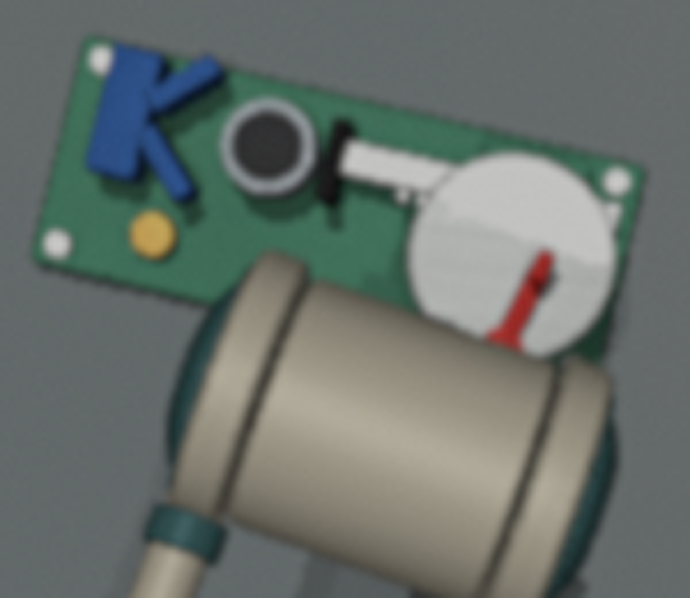

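The top crop shows the lever fin at crop (543,260), now on the -y side. The ram pad at (335,160), coupling at (267,146) and bushing at (152,235) are unmoved. Next I'll check the grip position and take the ram reference.

```bash
cat > look.py <<'E'
from h import *
def blob(I,lo,hi,box):
    m=cv2.inRange(cv2.cvtColor(I["image"],cv2.COLOR_BGR2HSV),np.array(lo),np.array(hi)); x0,y0,x1,y1=box
    k=np.zeros_like(m); k[y0:y1,x0:x1]=m[y0:y1,x0:x1]; a=np.argwhere(k)[:,::-1]; return a
def clampxy(P):
    a=np.radians(-13.04); r=P[:,:2]-[.585,-.135]
    return 1000*np.c_[r@[np.cos(a),np.sin(a)], r@[-np.sin(a),np.cos(a)]]
def pad(I):   # pad top z .067: dark blob between coupling and head, in clamp frame
    a=blob(I,(0,0,0),(180,255,45),(225,180,330,250)); c=clampxy(onplane(I,a,.067)); s=(c[:,0]>7)&(c[:,0]<53)&(c[:,1]>40)&(c[:,1]<150)
    return a[s],c[s]
def top(I):
    b=bydepth(I,np.argwhere(np.ones((480,640)))[:,::-1]); c=clampxy(b)
    s=(abs(b[:,2]-.067)<.004)&(abs(c[:,0]-30)<30)&(c[:,1]>50)&(c[:,1]<230)
    return b[s],c[s]
E
python3 - <<'E'
from look import *
for f in ("top0","top4"):
    I=dict(np.load(f+".npz")); a,c=pad(I); h=np.histogram(c[:,1],np.arange(40,151,5)); print(f,len(a)); print(dict(zip(h[1].astype(int),h[0])))
    a=blob(I,(0,0,95),(180,45,255),(225,180,300,250)); c=clampxy(onplane(I,a,.07)); s=(abs(c[:,0]-30)<32)&(c[:,1]>90)&(c[:,1]<200)&(c[:,0]>0); print("coupling ring",s.sum(),cv2.minEnclosingCircle(c[s].astype(np.float32)))
    a=blob(I,(0,150,60),(8,255,255),(300,200,345,262)); c=clampxy(onplane(I,a,.107)); print("red",c.min(0),c.max(0), cv2.minAreaRect(c.astype(np.float32)))
    a=blob(I,(100,120,40),(125,255,255),(225,180,270,230)); c=clampxy(onplane(I,a,.065)); print("blue",c.min(0),c.max(0))
for f in ("side0","side4"):
    I=dict(np.load(f+".npz")); a=blob(I,(0,0,0),(180,255,60),(250,200,280,236)); print(f,len(a),a.min(0),a.max(0),a.mean(0)); u,v=a.mean(0)
    print(clampxy(onplane(I,[[u,v]],.1295+.0)))
E
```

```text
top0 75
{np.int64(40): np.int64(0), np.int64(45): np.int64(0), np.int64(50): np.int64(0), np.int64(55): np.int64(0), np.int64(60): np.int64(0), np.int64(65): np.int64(0), np.int64(70): np.int64(0), np.int64(75): np.int64(0), np.int64(80): np.int64(0), np.int64(85): np.int64(0), np.int64(90): np.int64(0), np.int64(95): np.int64(11), np.int64(100): np.int64(29), np.int64(105): np.int64(28), np.int64(110): np.int64(7), np.int64(115): np.int64(0), np.int64(120): np.int64(0), np.int64(125): np.int64(0), np.int64(130): np.int64(0), np.int64(135): np.int64(0), np.int64(140): np.int64(0), np.int64(145): np.int64(0)}
coupling ring 209 ((30.171907424926758, 127.26081848144531), 37.46156692504883)
red [-55.31445411  -2.98081518] [ 4.59783366 17.51545916] ((-25.629905700683594, 12.691280364990234), (61.042388916015625, 18.759668350219727), 13.440001487731934)
blue [ -9.03740575 172.42318565] [ 66.92707295 232.85674901]
top4 75
{np.int64(40): np.int64(0), np.int64(45): np.int64(0), np.int64(50): np.int64(0), np.int64(55): np.int64(0), np.int64(60): np.int64(0), np.int64(65): np.int64(0), np.int64
[... 210 characters left out ...]
), np.int64(110): np.int64(7), np.int64(115): np.int64(0), np.int64(120): np.int64(0), np.int64(125): np.int64(0), np.int64(130): np.int64(0), np.int64(135): np.int64(0), np.int64(140): np.int64(0), np.int64(145): np.int64(0)}
coupling ring 210 ((30.171907424926758, 127.26081848144531), 37.46156692504883)
red [-42.92732735 -18.8181658 ] [ 3.06775672 -0.80177791] ((-20.395952224731445, -12.187141418457031), (9.270895957946777, 47.47942352294922), 72.96875)
blue [ -9.03740575 172.42318565] [ 66.92707295 232.88517661]
side0 181 [261 206] [268 231] [264.59116022 218.64088398]
[[-144.60379801   22.71600426]]
side4 165 [258 213] [265 235] [261.19393939 224.63030303]
[[-146.37617845   -7.9911857 ]]
```

The ram hasn't moved (same pixels), but the lever push turned the handle a little. I'll remeasure the grip with a larger window.

```bash
python3 - <<'E'
from look import *
for f,b in (("side0",(250,200,280,236)),("side4",(248,203,276,250))):
    I=dict(np.load(f+".npz")); a=blob(I,(0,0,0),(180,255,60),b); print(f,len(a),a.min(0),a.max(0))
    t=a[:,1].min(); ux=a[:,0].mean(); mid=(a[:,1].min()+a[:,1].max())/2
    P=onplane(I,[[ux,mid]],.1295); c=clampxy(P); print("grip",P.round(4),c,"r",np.hypot(*c[0]),"h",.6+np.arctan2(-c[0,1],-c[0,0]))
E
python3 go.py .4459 -.0845 .25 70
```

```text
side0 181 [261 206] [268 231]
grip [[ 0.4493 -0.0795  0.1295]] [[-144.76307756   23.41434372]] r 146.64440022212435 h 0.4396461846447237
side4 192 [258 213] [265 239]
grip [[ 0.4408 -0.1165  0.1295]] [[-144.62410777  -14.49176249]] r 145.3483530253107 h 0.6998695907916522
clock 7.35 pos [ 0.5132 -0.0913  0.2446] yaw 70.3 width 0.0403 F [ 0.42 -0.24  0.34] Ftool [-0.33 -0.49 -0.07]
dp units [-0.061  0.546 -0.135] tilt [ 0.031  0.022 -0.999] ang x 0.003
clamp xy mm [-79.8  26.4] r 84.0 h 0.281
ang units to level+yaw [0.003 0.02  0.014]
```

```bash
python3 go.py .437 -.1217 .25 85
```

```text
clock 7.35 pos [ 0.5132 -0.0913  0.2446] yaw 70.3 width 0.0403 F [ 0.42 -0.24  0.34] Ftool [-0.33 -0.49 -0.07]
dp units [-0.07   0.511 -0.451] tilt [ 0.031  0.022 -0.999] ang x -0.164
clamp xy mm [-79.8  26.4] r 84.0 h 0.281
ang units to level+yaw [-0.164  0.018  0.017]
```

Emit:
{"name": "arm_command", "arguments": {"series": [{"dp": [0,0.17,-0.15],"angular": [0,0,0],"gripper": 52},{"dp": [0,0.17,-0.15],"angular": [0,0,0],"gripper": 52},{"dp": [0,0.17,-0.15],"angular": [0,0,0],"gripper": 52},{"dp": [0,0,0],"angular": [-0.082,0.009,0.008],"gripper": 52},{"dp": [0,0,0],"angular": [-0.082,0.009,0.008],"gripper": 52},{"dp": [0,0,0],"angular": [0,0,0],"gripper": 52},{"dp": [0,0,0],"angular": [0,0,0],"gripper": 52},{"dp": [0.2,0,0],"angular": [0,0,0],"gripper": 52}]}}

```text
clock: 8.35
position: [0.4384, -0.1264, 0.2192]
ee_rot: [0.519, -0.483, 0.522, 0.475]
contact_force: [0.5, 0.1, -1.1]
width: 0.0521
```

```bash
python3 go.py .437 -.1217 .118 85
python3 - <<'E'
from look import *
I=get_image("side"); np.savez("s5.npz",**I); a=blob(I,(0,0,0),(180,255,60),(248,203,276,250)); print(len(a),a.min(0),a.max(0))
cv2.imwrite("pics/c5.png",cv2.resize(I["image"][150:270,220:370],(750,600),interpolation=cv2.INTER_CUBIC))
E
```

```text
clock 8.35 pos [ 0.4384 -0.1264  0.2192] yaw 85.3 width 0.0521 F [ 0.46  0.1  -1.06] Ftool [ 1.06 -0.45  0.15]
dp units [0.843 0.02  0.048] tilt [ 0.005 -0.012 -1.   ] ang x 0.003
clamp xy mm [-144.8  -24.7] r 146.9 h 0.769
ang units to level+yaw [ 0.003 -0.007  0.004]
188 [258 213] [265 239]
```

View pics/c5.png

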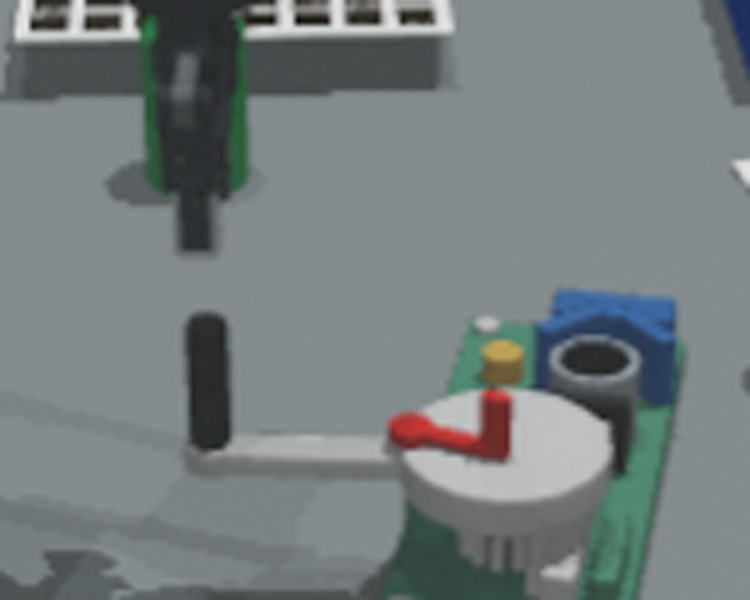

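The fingers are in line above the grip: finger at crop x≈196, grip leaning from 211 at its foot to 205 at its top. I'll go down with the jaws open, then narrow them to a loose cage.

Emit:
{"name": "arm_command", "arguments": {"series": [{"dp": [0.1,0.02,0.05],"angular": [0,0,0],"gripper": 52},{"dp": [0.2,0,0],"angular": [0,0,0],"gripper": 52},{"dp": [0.2,0,0],"angular": [0,0,0],"gripper": 52},{"dp": [0.15,0,0],"angular": [0,0,0],"gripper": 52},{"dp": [0.1,0,0],"angular": [0,0,0],"gripper": 52},{"dp": [0.04,0,0],"angular": [0,0,0],"gripper": 52},{"dp": [0,0,0],"angular": [0,0,0],"gripper": 28},{"dp": [0,0,0],"angular": [0,0,0],"gripper": 28}]}}

```text
clock: 9.4
position: [0.4343, -0.1186, 0.1181]
ee_rot: [0.519, -0.48, 0.523, 0.476]
contact_force: [0.1, 0.2, -0.8]
width: 0.0282
```

```bash
python3 go.py .437 -.1217 .118 85
```

```text
clock 9.4 pos [ 0.4343 -0.1186  0.1181] yaw 85.0 width 0.0282 F [ 0.06  0.17 -0.79] Ftool [ 0.79 -0.04  0.18]
dp units [ 0.001 -0.025 -0.024] tilt [-0.    -0.008 -1.   ] ang x 0.0
clamp xy mm [-150.5  -18. ] r 151.6 h 0.719
ang units to level+yaw [ 0.    -0.005  0.   ]
```

The cage is round the grip without contact, at a radius of 151 mm. Swinging it clockwise toward the return stop.

Emit:
{"name": "arm_command", "arguments": {"series": [{"dp": [0,-0.006,0.1],"angular": [0.05,0,0],"gripper": 28},{"dp": [0,-0.006,0.125],"angular": [0.064,0,0],"gripper": 28},{"dp": [0,-0.006,0.125],"angular": [0.064,0,0],"gripper": 28},{"dp": [0,-0.006,0.125],"angular": [0.064,0,0],"gripper": 28},{"dp": [0,-0.006,0.1],"angular": [0.05,0,0],"gripper": 28},{"dp": [0,-0.003,0.06],"angular": [0.03,0,0],"gripper": 28},{"dp": [0,0,0],"angular": [0,0,0],"gripper": 28},{"dp": [0,0,0],"angular": [0,0,0],"gripper": 28}]}}

```text
clock: 10.4
position: [0.4638, -0.0478, 0.122]
ee_rot: [0.627, -0.333, 0.626, 0.322]
contact_force: [-0.0, 0.3, -0.0]
width: 0.0281
```

```bash
python3 go.py .4865 -.024 .118 48
```

```text
clock 10.4 pos [ 0.4638 -0.0478  0.122 ] yaw 55.1 width 0.0281 F [-0.04  0.33 -0.02] Ftool [0.02 0.22 0.24]
dp units [ 0.033 -0.041  0.271] tilt [ 0.008 -0.013 -1.   ] ang x 0.079
clamp xy mm [-137.7   57.6] r 149.3 h 0.204
ang units to level+yaw [ 0.079 -0.003  0.009]
```

Emit:
{"name": "arm_command", "arguments": {"series": [{"dp": [0.02,-0.004,0.06],"angular": [0.03,0,0],"gripper": 28},{"dp": [0.01,-0.003,0.06],"angular": [0.03,0,0],"gripper": 28},{"dp": [0,-0.003,0.05],"angular": [0.025,0,0],"gripper": 28},{"dp": [0,-0.002,0.04],"angular": [0.02,0,0],"gripper": 28},{"dp": [0,-0.002,0.03],"angular": [0.015,0,0],"gripper": 28},{"dp": [0,-0.001,0.02],"angular": [0.01,0,0],"gripper": 28},{"dp": [0,-0.001,0.02],"angular": [0.005,0,0],"gripper": 28},{"dp": [0,0,0],"angular": [0,0,0],"gripper": 28}]}}

```text
clock: 11.4
position: [0.4862, -0.0253, 0.1191]
ee_rot: [0.66, -0.262, 0.658, 0.251]
contact_force: [-0.6, -0.4, 0.4]
width: 0.0282
```

```bash
python3 go.py .4865 -.024 .118 43
```

```text
clock 11.4 pos [ 0.4862 -0.0253  0.1191] yaw 42.5 width 0.0282 F [-0.63 -0.4   0.39] Ftool [-0.39  0.12 -0.74]
dp units [0.009 0.007 0.009] tilt [ 0.008 -0.015 -1.   ] ang x -0.005
clamp xy mm [-121.    84.6] r 147.6 h -0.01
ang units to level+yaw [-0.005 -0.003  0.01 ]
```

Emit:
{"name": "arm_command", "arguments": {"series": [{"dp": [0,0,0.025],"angular": [0.005,0,0],"gripper": 28},{"dp": [0,0,0.025],"angular": [0,0,0],"gripper": 28},{"dp": [0,0,0.025],"angular": [0,0,0],"gripper": 28},{"dp": [0,0,0.025],"angular": [0,0,0],"gripper": 28},{"dp": [0,0,0.025],"angular": [0,0,0],"gripper": 28},{"dp": [0,0,0.025],"angular": [0,0,0],"gripper": 28},{"dp": [0,0,0.025],"angular": [0,0,0],"gripper": 28},{"dp": [0,0,0.025],"angular": [0,0,0],"gripper": 28}]}}

```text
clock: 12.4
position: [0.4879, -0.0234, 0.1183]
ee_rot: [0.643, -0.269, 0.674, 0.246]
contact_force: [-5.5, -7.8, 3.7]
width: 0.0279
```

```bash
python3 go.py .4865 -.024 .118 43;  python3 - <<'E'
from look import *
I=get_image("top"); np.savez("top6.npz",**I)
a,c=pad(I); print(len(a),a.mean(0),c.mean(0)); I0=dict(np.load("top0.npz")); a,c=pad(I0); print(len(a),a.mean(0),c.mean(0))
cv2.imwrite("pics/c6.png",cv2.resize(I["image"][175:305,215:365],(690,598),interpolation=cv2.INTER_CUBIC))
E
```

```text
clock 12.4 pos [ 0.4879 -0.0234  0.1183] yaw 42.8 width 0.0279 F [-5.53 -7.77  3.73] Ftool [-3.2  -2.   -9.52]
dp units [ 0.003  0.004 -0.012] tilt [-0.029 -0.046 -0.999] ang x -0.003
clamp xy mm [-119.8   86.8] r 148.0 h -0.027
ang units to level+yaw [-0.002 -0.033  0.009]
75 [286.52       211.13333333] [ 26.06078135 104.5481316 ]
75 [286.52       211.13333333] [ 26.06078135 104.5481316 ]
```

View pics/c6.png

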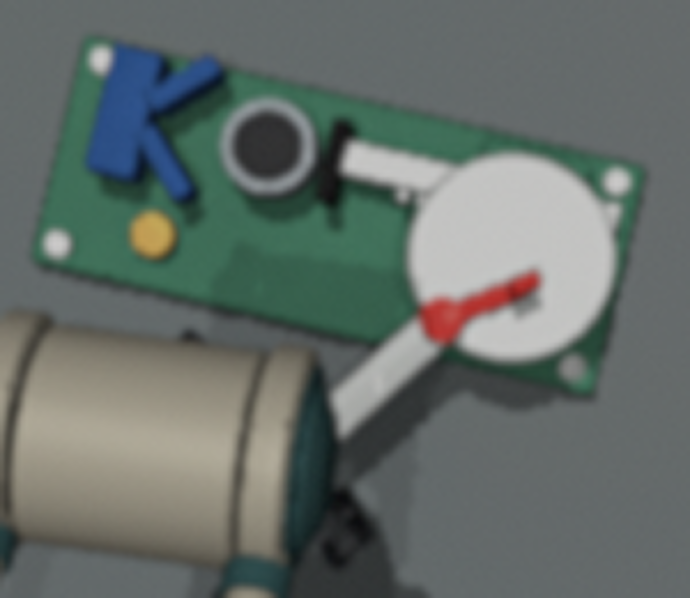

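At the return stop: 9.5 N with no further motion, and the pad at exactly the same pixels (286.5,211.1). So it free-wheels and the ram stayed. The lever still reads tighten. First drive stroke now.

Emit:
{"name": "arm_command", "arguments": {"series": [{"dp": [0,0,-0.06],"angular": [-0.02,-0.033,0.009],"gripper": 28},{"dp": [0,-0.006,-0.1],"angular": [-0.05,0,0],"gripper": 28},{"dp": [0,-0.006,-0.1],"angular": [-0.055,0,0],"gripper": 28},{"dp": [0,-0.006,-0.1],"angular": [-0.055,0,0],"gripper": 28},{"dp": [0,-0.006,-0.1],"angular": [-0.055,0,0],"gripper": 28},{"dp": [0,-0.006,-0.1],"angular": [-0.055,0,0],"gripper": 28},{"dp": [0,-0.006,-0.08],"angular": [-0.045,0,0],"gripper": 28},{"dp": [0,0,0],"angular": [0,0,0],"gripper": 28}]}}

```text
clock: 13.45
position: [0.449, -0.0865, 0.1188]
ee_rot: [0.568, -0.423, 0.563, 0.426]
contact_force: [-0.4, 1.2, -0.1]
width: 0.0283
```

```bash
python3 go.py .437 -.12 .118 75
```

```text
clock 13.45 pos [ 0.449  -0.0865  0.1188] yaw 73.8 width 0.0283 F [-0.37  1.2  -0.09] Ftool [0.1  0.69 1.05]
dp units [ 0.005  0.018 -0.296] tilt [ 0.003  0.007 -1.   ] ang x -0.013
clamp xy mm [-143.4   16.6] r 144.4 h 0.485
ang units to level+yaw [-0.013  0.005  0.   ]
```

Emit:
{"name": "arm_command", "arguments": {"series": [{"dp": [0,0.02,-0.1],"angular": [-0.035,0,0],"gripper": 28},{"dp": [0,0.01,-0.1],"angular": [-0.045,0,0],"gripper": 28},{"dp": [0,0,-0.1],"angular": [-0.05,0,0],"gripper": 28},{"dp": [0,-0.004,-0.1],"angular": [-0.05,0,0],"gripper": 28},{"dp": [0,-0.004,-0.1],"angular": [-0.05,0,0],"gripper": 28},{"dp": [0,-0.004,-0.1],"angular": [-0.05,0,0],"gripper": 28},{"dp": [0,-0.003,-0.06],"angular": [-0.03,0,0],"gripper": 28},{"dp": [0,0,0],"angular": [0,0,0],"gripper": 28}]}}

```text
clock: 14.45
position: [0.4428, -0.1588, 0.1183]
ee_rot: [0.451, -0.547, 0.439, 0.552]
contact_force: [-0.2, 0.9, 0.8]
width: 0.028
```

```bash
cat > ram.py <<'E'
from look import *
I=get_image("top"); a,c=pad(I); print("pad",len(a),c.mean(0) if len(a) else None)
b=blob(I,(0,0,95),(180,45,255),(225,180,300,250)); P=clampxy(onplane(I,b,.07)); s=(P[:,0]>0)&(P[:,0]<60)&(P[:,1]>c[:,1].max() if len(a) else True)&(P[:,1]<210); print("ring n",s.sum(),np.percentile(P[s],[3,97],axis=0).mean(0),"ymin/max",P[s][:,1].min(),P[s][:,1].max())
E
python3 go.py .437 -.12 .118 108; python3 ram.py
```

```text
clock 14.45 pos [ 0.4428 -0.1588  0.1183] yaw 102.0 width 0.028 F [-0.19  0.86  0.78] Ftool [-0.77 -0.    0.89]
dp units [ 0.008 -0.02   0.326] tilt [ 0.005  0.016 -1.   ] ang x -0.067
clamp xy mm [-133.2  -55.3] r 144.2 h 0.993
ang units to level+yaw [-0.067  0.009  0.006]
pad 71 [ 24.96649285 116.67874583]
ring n 168 [ 29.58646109 148.69660417] ymin/max 125.00538280689277 173.01744288222287
```

Emit:
{"name": "arm_command", "arguments": {"series": [{"dp": [0,0.02,-0.08],"angular": [-0.04,0,0],"gripper": 28},{"dp": [0,0.01,-0.08],"angular": [-0.04,0,0],"gripper": 28},{"dp": [0,0,-0.03],"angular": [-0.01,0,0],"gripper": 28},{"dp": [0,0,0],"angular": [0,0,0],"gripper": 28},{"dp": [0,-0.003,0.08],"angular": [0.02,0,0],"gripper": 28},{"dp": [0,-0.005,0.12],"angular": [0.06,0,0],"gripper": 28},{"dp": [0,-0.005,0.125],"angular": [0.06,0,0],"gripper": 28},{"dp": [0,-0.005,0.125],"angular": [0.06,0,0],"gripper": 28}]}}

```text
clock: 15.5
position: [0.4376, -0.1269, 0.1194]
ee_rot: [0.501, -0.505, 0.488, 0.505]
contact_force: [0.1, -0.3, -0.2]
width: 0.0279
```

```bash
python3 go.py .437 -.12 .118 75
```

```text
clock 15.5 pos [ 0.4376 -0.1269  0.1194] yaw 91.2 width 0.0279 F [ 0.1  -0.28 -0.23] Ftool [ 0.22 -0.09 -0.28]
dp units [0.013 0.004 0.058] tilt [ 0.013  0.014 -1.   ] ang x 0.18
clamp xy mm [-145.4  -25.4] r 147.6 h 0.773
ang units to level+yaw [0.18  0.01  0.007]
```

Emit:
{"name": "arm_command", "arguments": {"series": [{"dp": [0,-0.003,0.125],"angular": [0.075,0.01,0.007],"gripper": 28},{"dp": [0,-0.006,0.125],"angular": [0.07,0,0],"gripper": 28},{"dp": [0,-0.006,0.125],"angular": [0.07,0,0],"gripper": 28},{"dp": [0,-0.006,0.125],"angular": [0.07,0,0],"gripper": 28},{"dp": [0,-0.006,0.125],"angular": [0.065,0,0],"gripper": 28},{"dp": [0,-0.006,0.11],"angular": [0.06,0,0],"gripper": 28},{"dp": [0,-0.004,0.08],"angular": [0.04,0,0],"gripper": 28},{"dp": [0,-0.002,0.04],"angular": [0.02,0,0],"gripper": 28}]}}

```text
clock: 16.5
position: [0.4774, -0.0309, 0.1207]
ee_rot: [0.65, -0.288, 0.646, 0.278]
contact_force: [-0.9, -0.4, -0.1]
width: 0.0281
```

```bash
python3 go.py .437 -.12 .118 43; python3 ram.py
```

```text
clock 16.5 pos [ 0.4774 -0.0309  0.1207] yaw 47.2 width 0.0281 F [-0.86 -0.43 -0.13] Ftool [ 0.12  0.34 -0.9 ]
dp units [ 0.026 -0.257 -0.774] tilt [ 0.011 -0.01  -1.   ] ang x 0.047
clamp xy mm [-128.3   77.1] r 149.7 h 0.059
ang units to level+yaw [0.047 0.    0.01 ]
pad 76 [ 26.33526893 119.41774288]
ring n 170 [ 29.44152872 151.34580829] ymin/max 127.37399449395387 175.39265193665443
```

Emit:
{"name": "arm_command", "arguments": {"series": [{"dp": [0.01,0,-0.06],"angular": [-0.02,0,0.005],"gripper": 28},{"dp": [0.01,-0.004,-0.1],"angular": [-0.045,0,0.005],"gripper": 28},{"dp": [0,-0.003,-0.1],"angular": [-0.05,0,0],"gripper": 28},{"dp": [0,-0.003,-0.1],"angular": [-0.05,0,0],"gripper": 28},{"dp": [0,-0.003,-0.1],"angular": [-0.05,0,0],"gripper": 28},{"dp": [0,-0.003,-0.08],"angular": [-0.045,0,0],"gripper": 28},{"dp": [0,-0.002,-0.06],"angular": [-0.035,0,0],"gripper": 28},{"dp": [0,0,0],"angular": [0,0,0],"gripper": 28}]}}

```text
clock: 17.55
position: [0.4442, -0.0917, 0.1187]
ee_rot: [0.566, -0.429, 0.56, 0.426]
contact_force: [-0.5, 0.7, -0.1]
width: 0.028
```

```bash
python3 go.py .437 -.12 .118 80; python3 ram.py
python3 - <<'E'
from look import *
for f in("top0","top6"):
    I=dict(np.load(f+".npz")); b=blob(I,(0,0,95),(180,45,255),(225,180,300,250)); P=clampxy(onplane(I,b,.07)); s=(P[:,0]>0)&(P[:,0]<60)&(P[:,1]>113)&(P[:,1]<210); print("ring n",s.sum(),np.percentile(P[s],[3,97],axis=0).mean(0),P[s][:,1].min(),P[s][:,1].max())
E
```

```text
clock 17.55 pos [ 0.4442 -0.0917  0.1187] yaw 74.5 width 0.028 F [-0.48  0.69 -0.12] Ftool [0.11 0.64 0.54]
dp units [ 0.005 -0.006 -0.243] tilt [ 0.01   0.001 -1.   ] ang x -0.062
clamp xy mm [-147.    10.4] r 147.3 h 0.53
ang units to level+yaw [-0.062  0.002  0.006]
pad 71 [ 25.80138404 122.99633609]
ring n 170 [ 29.4375381  154.65213535] ymin/max 130.31991805274933 180.09928710863636
ring n 174 [ 29.52354365 139.45495564] 114.38327587449409 164.68199350944616
ring n 174 [ 29.52354365 139.45495564] 114.38327587449409 164.68199350944616
```

The coupling is moving with the pad (139→155 mm in the clamp frame) and the force is still low. From here I'll take finer steps, since small steps limit the force by themselves.

Emit:
{"name": "arm_command", "arguments": {"series": [{"dp": [0,0,-0.06],"angular": [-0.025,0,0.005],"gripper": 28},{"dp": [0,0,-0.06],"angular": [-0.03,0,0],"gripper": 28},{"dp": [0,0,-0.06],"angular": [-0.03,0,0],"gripper": 28},{"dp": [0,0,-0.05],"angular": [-0.025,0,0],"gripper": 28},{"dp": [0,0,-0.03],"angular": [-0.015,0,0],"gripper": 28},{"dp": [0,0,-0.03],"angular": [-0.015,0,0],"gripper": 28},{"dp": [0,0,-0.03],"angular": [-0.015,0,0],"gripper": 28},{"dp": [0,0,-0.03],"angular": [-0.015,0,0],"gripper": 28}]}}

```text
clock: 18.6
position: [0.4382, -0.1296, 0.1186]
ee_rot: [0.503, -0.499, 0.497, 0.502]
contact_force: [-1.4, 1.7, 0.8]
width: 0.0278
```

```bash
python3 go.py .437 -.12 .118 90; python3 ram.py
```

```text
clock 18.6 pos [ 0.4382 -0.1296  0.1186] yaw 90.1 width 0.0278 F [-1.42  1.68  0.84] Ftool [-0.83  1.41  1.69]
dp units [0.006 0.01  0.08 ] tilt [ 0.004  0.008 -1.   ] ang x 0.001
clamp xy mm [-144.2  -27.9] r 146.9 h 0.791
ang units to level+yaw [0.001 0.005 0.002]
pad 72 [ 25.54932609 128.10041426]
ring n 167 [ 29.76935099 160.8515039 ] ymin/max 137.4291496075689 184.85363060476794
```

Emit:
{"name": "arm_command", "arguments": {"series": [{"dp": [0,0.003,-0.035],"angular": [-0.012,0,0],"gripper": 28},{"dp": [0,0,-0.035],"angular": [-0.015,0,0],"gripper": 28},{"dp": [0,0,-0.035],"angular": [-0.015,0,0],"gripper": 28},{"dp": [0,0,-0.035],"angular": [-0.015,0,0],"gripper": 28},{"dp": [0,0,-0.035],"angular": [-0.015,0,0],"gripper": 28},{"dp": [0,0,-0.035],"angular": [-0.015,0,0],"gripper": 28},{"dp": [0,0,-0.035],"angular": [-0.015,0,0],"gripper": 28},{"dp": [0,0,-0.035],"angular": [-0.015,0,0],"gripper": 28}]}}

```text
clock: 19.65
position: [0.441, -0.1659, 0.1186]
ee_rot: [0.451, -0.546, 0.445, 0.548]
contact_force: [-0.4, 1.9, 1.6]
width: 0.0277
```

```bash
python3 go.py .437 -.12 .118 100; python3 ram.py
```

```text
clock 19.65 pos [ 0.441  -0.1659  0.1186] yaw 101.4 width 0.0277 F [-0.39  1.88  1.55] Ftool [-1.54  0.    1.93]
dp units [ 0.008 -0.042  0.382] tilt [ 0.004  0.008 -1.   ] ang x 0.015
clamp xy mm [-133.3  -62.6] r 147.2 h 1.039
ang units to level+yaw [0.015 0.004 0.003]
pad 73 [ 25.09999658 132.91327341]
ring n 164 [ 29.55450608 165.544986  ] ymin/max 142.11344762217144 189.60941720440994
```

Emit:
{"name": "arm_command", "arguments": {"series": [{"dp": [0,0,-0.035],"angular": [-0.015,0,0],"gripper": 28},{"dp": [0,0,-0.035],"angular": [-0.015,0,0],"gripper": 28},{"dp": [0,0,-0.035],"angular": [-0.015,0,0],"gripper": 28},{"dp": [0,0,-0.03],"angular": [-0.015,0,0],"gripper": 28},{"dp": [0,0,0.06],"angular": [0.02,0,0],"gripper": 28},{"dp": [0,-0.004,0.1],"angular": [0.05,0,0],"gripper": 28},{"dp": [0,-0.005,0.125],"angular": [0.062,0,0],"gripper": 28},{"dp": [0,-0.005,0.125],"angular": [0.062,0,0],"gripper": 28}]}}

```text
clock: 20.7
position: [0.4385, -0.1392, 0.1185]
ee_rot: [0.504, -0.499, 0.502, 0.496]
contact_force: [0.9, 0.1, 0.0]
width: 0.0278
```

```bash
python3 go.py .437 -.12 .118 100; python3 ram.py
```

```text
clock 20.7 pos [ 0.4385 -0.1392  0.1185] yaw 89.4 width 0.0278 F [0.85 0.08 0.03] Ftool [-0.02 -0.85  0.09]
dp units [0.004 0.014 0.16 ] tilt [ 0.005 -0.001 -1.   ] ang x -0.118
clamp xy mm [-141.8  -37.2] r 146.6 h 0.856
ang units to level+yaw [-0.118 -0.001  0.003]
pad 74 [ 25.56606532 134.93200785]
ring n 170 [ 29.27787336 167.06113383] ymin/max 142.7486312974055 191.98785963667163
```

Emit:
{"name": "arm_command", "arguments": {"series": [{"dp": [0,0.01,0.125],"angular": [0.055,0,0],"gripper": 28},{"dp": [0,0,0.13],"angular": [0.065,0,0],"gripper": 28},{"dp": [0,-0.005,0.13],"angular": [0.065,0,0],"gripper": 28},{"dp": [0,-0.005,0.13],"angular": [0.065,0,0],"gripper": 28},{"dp": [0,-0.005,0.13],"angular": [0.065,0,0],"gripper": 28},{"dp": [0,-0.005,0.13],"angular": [0.065,0,0],"gripper": 28},{"dp": [0,-0.004,0.1],"angular": [0.055,0,0],"gripper": 28},{"dp": [0,-0.002,0.05],"angular": [0.025,0,0],"gripper": 28}]}}

```text
clock: 21.75
position: [0.4755, -0.0408, 0.1178]
ee_rot: [0.646, -0.291, 0.647, 0.282]
contact_force: [-0.8, -0.5, -0.3]
width: 0.0282
```

```bash
python3 go.py .437 -.12 .118 43; python3 ram.py
```

```text
clock 21.75 pos [ 0.4755 -0.0408  0.1178] yaw 47.7 width 0.0282 F [-0.84 -0.53 -0.32] Ftool [ 0.32  0.27 -0.96]
dp units [ 0.005 -0.207 -0.704] tilt [ 0.004 -0.012 -1.   ] ang x 0.053
clamp xy mm [-128.    67.1] r 144.5 h 0.117
ang units to level+yaw [ 0.053 -0.003  0.007]
pad 75 [ 25.38203679 135.06683087]
ring n 161 [ 29.27475657 168.19334199] ymin/max 145.11984240937926 191.98785963667163
```

Emit:
{"name": "arm_command", "arguments": {"series": [{"dp": [0,0.03,-0.06],"angular": [-0.02,0,0.003],"gripper": 28},{"dp": [0,0.01,-0.08],"angular": [-0.035,0,0],"gripper": 28},{"dp": [0,0,-0.08],"angular": [-0.04,0,0],"gripper": 28},{"dp": [0,0,-0.07],"angular": [-0.035,0,0],"gripper": 28},{"dp": [0,0,-0.05],"angular": [-0.025,0,0],"gripper": 28},{"dp": [0,0,-0.035],"angular": [-0.015,0,0],"gripper": 28},{"dp": [0,0,-0.035],"angular": [-0.015,0,0],"gripper": 28},{"dp": [0,0,-0.035],"angular": [-0.015,0,0],"gripper": 28}]}}

```text
clock: 22.8
position: [0.4451, -0.0865, 0.1179]
ee_rot: [0.588, -0.397, 0.588, 0.387]
contact_force: [-0.0, 2.7, -1.1]
width: 0.028
```

```bash
python3 go.py .437 -.12 .118 80; python3 ram.py
```

```text
clock 22.8 pos [ 0.4451 -0.0865  0.1179] yaw 67.4 width 0.028 F [-0.03  2.65 -1.15] Ftool [1.12 1.06 2.44]
dp units [ 0.002 -0.045 -0.284] tilt [ 0.007 -0.011 -1.   ] ang x -0.14
clamp xy mm [-147.2   15.7] r 148.0 h 0.494
ang units to level+yaw [-0.14  -0.006  0.007]
pad 77 [ 25.92289062 137.46903478]
ring n 157 [ 29.4483803  170.37476893] ymin/max 147.4366064003373 194.36667241416941
```

Emit:
{"name": "arm_command", "arguments": {"series": [{"dp": [0,0,-0.03],"angular": [-0.02,0,0.005],"gripper": 28},{"dp": [0,0,-0.03],"angular": [-0.018,0,0],"gripper": 28},{"dp": [0,0,-0.03],"angular": [-0.018,0,0],"gripper": 28},{"dp": [0,0,-0.03],"angular": [-0.018,0,0],"gripper": 28},{"dp": [0,0,-0.03],"angular": [-0.018,0,0],"gripper": 28},{"dp": [0,0,-0.03],"angular": [-0.018,0,0],"gripper": 28},{"dp": [0,0,-0.03],"angular": [-0.018,0,0],"gripper": 28},{"dp": [0,0,-0.03],"angular": [-0.018,0,0],"gripper": 28}]}}

```text
clock: 23.85
position: [0.4411, -0.107, 0.1177]
ee_rot: [0.543, -0.458, 0.533, 0.459]
contact_force: [3.6, 8.9, 0.9]
width: 0.0279
```

```bash
python3 go.py .437 -.12 .118 85; python3 ram.py
```

```text
clock 23.85 pos [ 0.4411 -0.107   0.1177] yaw 80.8 width 0.0279 F [3.57 8.92 0.95] Ftool [-0.83 -2.11  9.39]
dp units [-0.004  0.017 -0.112] tilt [ 0.01  0.01 -1.  ] ang x -0.046
clamp xy mm [-146.5   -5.2] r 146.6 h 0.636
ang units to level+yaw [-0.046  0.007  0.005]
pad 77 [ 25.95534753 138.84748656]
ring n 157 [ 29.7500004  170.92868257] ymin/max 147.49136279786524 194.95155063363737
```

It's stiff: 9.4 N at the grip, about 55 N on the coupling by the given figures, well short of crushing. The coupling has stopped at 171 mm. I'll back off and let go of the grip.

Emit:
{"name": "arm_command", "arguments": {"series": [{"dp": [0,0,0.02],"angular": [0,0,0],"gripper": 28},{"dp": [0,0,0.015],"angular": [0,0,0],"gripper": 40},{"dp": [0,0,0],"angular": [0,0,0],"gripper": 52},{"dp": [0,0,0],"angular": [0,0,0],"gripper": 52},{"dp": [-0.1,0,0],"angular": [0,0,0],"gripper": 52},{"dp": [-0.2,0,0],"angular": [0,0,0],"gripper": 52},{"dp": [-0.3,0,0],"angular": [0,0,0],"gripper": 52},{"dp": [-0.4,0,0],"angular": [0,0,0],"gripper": 52}]}}

```text
clock: 24.9
position: [0.4381, -0.104, 0.2395]
ee_rot: [0.541, -0.456, 0.535, 0.462]
contact_force: [0.3, -0.7, -0.5]
width: 0.052
```

```bash
python3 go.py .437 -.12 .118 85; python3 ram.py
python3 - <<'E'
from look import *
a=[]
I=get_image("top"); a.append(cv2.resize(I["image"][175:305,215:365],(400,350),interpolation=cv2.INTER_CUBIC)); np.savez("top9.npz",**I)
S=get_image("side"); a.append(cv2.resize(S["image"][190:290,250:400],(400,350),interpolation=cv2.INTER_CUBIC)); np.savez("side9.npz",**S)
cv2.imwrite("pics/c9.png",np.hstack(a))
for f,J in(("top0",I),("side0",S)):
    d=cv2.absdiff(np.load(f+".npz")["image"],J["image"]).max(2)>40; n,l,st,c=cv2.connectedComponentsWithStats(d.astype(np.uint8)); print(f,[tuple(s) for s in st[1:] if s[4]>25])
E
```

```text
clock 24.9 pos [ 0.4381 -0.104   0.2395] yaw 81.0 width 0.052 F [ 0.27 -0.67 -0.48] Ftool [ 0.48 -0.37 -0.63]
dp units [ 1.011 -0.012 -0.145] tilt [ 0.002  0.012 -1.   ] ang x -0.045
clamp xy mm [-150.1   -3. ] r 150.2 h 0.62
ang units to level+yaw [-0.045  0.008  0.   ]
pad 76 [ 25.8812808  138.47077662]
ring n 158 [ 29.74333761 170.92890171] ymin/max 147.49136279786524 194.95155063363737
top0 [(np.int32(250), np.int32(193), np.int32(18), np.int32(21), np.int32(234)), (np.int32(270), np.int32(196), np.int32(12), np.int32(6), np.int32(42)), (np.int32(267), np.int32(200), np.int32(5), np.int32(11), np.int32(37)), (np.int32(259), np.int32(201), np.int32(42), np.int32(23), np.int32(324)), (np.int32(317), np.int32(226), np.int32(19), np.int32(24), np.int32(225)), (np.int32(299), np.int32(252), np.int32(16), np.int32(40), np.int32(144)), (np.int32(257), np.int32(283), np.int32(18), np.int32(40), np.int32(173)), (np.int32(315), np.int32(283), np.int32(32), np.int32(34), np.int32(158)), (np.int32(274), np.int32(287), np.int32(63), np.int32(60), np.int32(2055)), (np.int32(261), np.int32(288)
[... 4154 characters left out ...]
 np.int32(25), np.int32(366)), (np.int32(331), np.int32(212), np.int32(19), np.int32(10), np.int32(109)), (np.int32(330), np.int32(219), np.int32(18), np.int32(16), np.int32(109)), (np.int32(301), np.int32(222), np.int32(24), np.int32(21), np.int32(204)), (np.int32(120), np.int32(245), np.int32(22), np.int32(12), np.int32(95)), (np.int32(30), np.int32(249), np.int32(50), np.int32(22), np.int32(282)), (np.int32(112), np.int32(250), np.int32(133), np.int32(40), np.int32(1856)), (np.int32(106), np.int32(257), np.int32(13), np.int32(8), np.int32(42)), (np.int32(71), np.int32(260), np.int32(23), np.int32(8), np.int32(105)), (np.int32(326), np.int32(261), np.int32(10), np.int32(10), np.int32(71))]
```

View pics/c9.png

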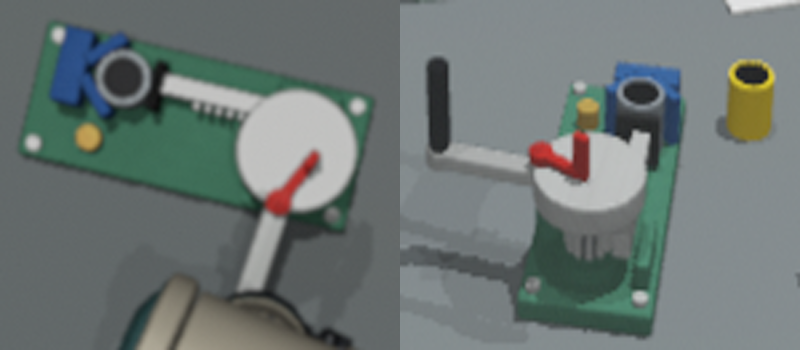

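The coupling sits upright in the V (top crop (123,77)) with the pad against it. The lever is at tighten, the bushing hasn't moved, and there is no change at any bystander's place. The pad sprang back 0.4 mm and the gripper is clear. Handing in.

```bash
python3 -c "
from rig import *
print(sign_off(), get_state()['clock'])"
```

```text
the job is handed in; nothing more can be done
the job is handed in; nothing more can be done
```

The coupling is clamped upright in the blue V jaw with the lever left at tighten, and I handed the job in at about 25 s of the 72 s allowed.

1. **Lever:** I pushed it over to tighten until it stopped moving at about 12 N. This turned the handle about 0.25 rad on the tightening side, but the ram stayed where it was.
2. **Free-wheel check:** I swung the handle back to its return stop, where it went rigid at 9.5 N. The ram pad was at exactly the same pixels as at the start.
3. **Pumping:** It took three drive strokes, and the ram travelled about 34 mm. I stopped when the handle went stiff at 9.4 N, roughly 55 N on the coupling by the figures given (crushing is at 90 N). Forces were only read at the end of each move, so a slightly higher brief peak can't be ruled out.

**Last checks:** After I let go, the pad sprang back about 0.4 mm and the coupling did not move. The coupling looked upright and seated. The picture comparison showed no change where the bystanders stand, and the gripper was clear of everything.

**Disagreement:** My measured handle radius varied between 144 and 151 mm against the 150 mm given. The loose hold on the grip had room for that.

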